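# Set the valves of a vacuum filtration manifold for the one loaded station

### The arm

A 6-joint arm with a two-finger parallel gripper is mounted at the origin on a cart in front of the work surface, level with it; the furniture and walls round the work are solid. World frame = base frame: x ahead of the robot, y to its left, z up, the work surface at z = 0. Lengths are in m, angles in rad, forces in N, time in s.
With the tool pointing down it reaches from about 0.3 to 0.775 m from the base axis. Payload 14.6 kg.
Tool frame: the origin (TCP) lies at the very end of the fingers, on their centre line; the grasp point (between the pads) lies 19 mm behind it; z points along the fingers, y is the line along which they close (so a half turn about z gives the same grasp; the last joint's range is limited). The gripper opens to 94 mm and grips with 3 to 60 N. Pads are 16 mm wide; open, the fingers measure 119 mm over their backs; the gripper's body (75 mm by 177 mm) begins 78 mm behind the grasp point.
Start: joints at [-1.183, 0.3, 1.521, -0, 1.321, -0.067], TCP at [0.242, -0.494, 0.205] pointing down, gripper open.
Joint ranges: [-3.03, 3.03], [-0.79, 2.21], [0.23, 2.52], [-1.04, 4.18], [0, 3.07], [-2.55, 2.55]. Speed limits (rad/s): [2.22, 2.22, 2.57, 3.14, 3.14, 3.14].

### API

Orientations are given as [roll, pitch, yaw] about the fixed x, y, z axes, in that order (R = Rz(yaw) Ry(pitch) Rx(roll)).
In Python, from station import ctrl, cams gives the robot as it stands. The module is installed in compiled form; this text tells all that it offers.
- The arm moves only by the tool arm_command, never from a script. Its argument "plan" is a list that holds one entry, the list of rows, each a list of 7 numbers: the shift along the tool's x, y, z in normalised numbers (1 is 800 mm), then the turn, a rotation vector about the tool's x, y, z in fractions of the full range, 1 being 4 rad, then the closure, from -1 (fully open) to 1 (shut). A call has 1 to 12 rows; each row is the pose to reach, as a shift and turn from the pose commanded when the call began, along the tool's axes at that moment; what a row does not reach only later rows make up. A row lasts 1/10 s, in which the tool goes at most 50 mm and 8.59 degrees, less where a joint would pass 70% of its speed; a pose out of reach is approached as far as the arm can. Shift and turn numbers lie between -1 and 1, and a call with a number outside is refused. A call with a gripper value outside its range is refused whole. The fingers move at their own pace and stop on an object; "squeeze" is the grip in N (left out, the last holds). Time passes only in rows, so rows that repeat a pose let the fingers close. It gives the time, the measured TCP pose, the force, the opening and the grip force at its end, in the units of the state.
- ctrl.get_obs(): the state, without advancing time (a new reading comes with each control period).
- cams.camera(name): name is "scene" or "side" or "wrist"; returns (picture, depth): 420x560x3 uint8, blue, green, red; 420x560 float32, m along the optical axis (not along the pixel's ray), 0 where there is no reading.
- cams.camera_info(name): a dict with "fx", "fy", "cx", "cy" (pixels), "world_to_cam" (4x4, takes a point from world to camera coordinates). Camera axes: x right, y down, z forward; pixel columns grow to the right and rows downward; lengths in m; the calibration is good to about 2 mm. A picture is of the moment at which its call begins: read the wrist's pose just before it. camera_info takes no time and is no camera call; for the wrist camera it gives the pose at the moment of the call.
- ctrl.hand_in(): hands the job in; it is judged then, once.
The state is a dict: "time_s": time; "qpos": joint angles; "joint_vel": joint speeds; "tau": joint torques, N m; "ee_pos": TCP position; "eef_rot": TCP orientation; "force": force on the tool from outside, world axes, zero at the start; "moment": the same for the moment, N m; "grip_width": finger opening in m; "grip_force": force on a finger pad.
Only numpy, scipy, OpenCV 4.12 (cv2) and the standard library are available. Lean on these libraries where they do the work, as an engineer would, in place of code of your own. Each camera call takes 0.05 s, during which the arm holds its last target. There are 200 camera calls.

### The job

Only one station of the three-place filtration manifold is loaded: the one carrying the tall filter funnel; the other two are idle under flat dust lids. Push the valve levers with a fingertip: first turn the levers of both idle stations fully shut (crosswise, lying along the bar, against the stop) so that no vacuum is lost there, then turn the loaded station's lever fully open (pointing straight out to the front, against the stop). Push the levers gently without gripping them, and leave the funnel, the lids and everything else standing where they are.

Things in the scene. Friction and masses are not known exactly. Their poses are not given: they have to be found in the camera images.
- manifold: filtration manifold, fixed. Origin on the worktop under its middle station; x to its back (yaw up to 0.2 rad), y along it to its left, z up. White base plate 170 x 395 mm, front edge at x -90 mm. A square bar (top at z 70) carries three lever valves 120 mm apart at x -45; a port stands behind each at x 32. Pump at the right end: y -207 to -317, x -80 to 70, 105 high (mm)
- lever_left (a joint): lever of the left station's valve, on a vertical axis. 0 = fully open, pointing to the manifold's front (-x), in line with its port; 1.571 = fully shut, along the bar, pointing to the manifold's left (+y); at q it points along (-cos q, sin q) in the manifold's x, y. Hard stops at both ends; starts part-way (0.3 to 1.25); friction 0.13 N m holds it where it is left (push of about 2.5 N)
- lever_middle (a joint): lever of the middle station's valve, on a vertical axis. 0 = fully open, pointing to the manifold's front (-x), in line with its port; 1.571 = fully shut, along the bar, pointing to the manifold's left (+y); at q it points along (-cos q, sin q) in the manifold's x, y. Hard stops at both ends; starts part-way (0.3 to 1.25); friction 0.13 N m holds it where it is left (push of about 2.5 N)
- lever_right (a joint): lever of the right station's valve, on a vertical axis. 0 = fully open, pointing to the manifold's front (-x), in line with its port; 1.571 = fully shut, along the bar, pointing to the manifold's left (+y); at q it points along (-cos q, sin q) in the manifold's x, y. Hard stops at both ends; starts part-way (0.3 to 1.25); friction 0.13 N m holds it where it is left (push of about 2.5 N)
- valve_left (a point): point on the left lever's axis, 99 mm over the worktop, at mid height of the lever. Hub radius 13 mm; black sleeve 14 mm wide, 31 to 84 mm from the axis, 91 to 107 mm over the worktop, free below down to the bar (70 mm); only within 20 mm of the axis do the valve body and two small stop pins stand higher than the bar (to 97 mm)
- valve_middle (a point): point on the middle lever's axis, 99 mm over the worktop, at mid height of the lever. Hub radius 13 mm; black sleeve 14 mm wide, 31 to 84 mm from the axis, 91 to 107 mm over the worktop, free below down to the bar (70 mm); only within 20 mm of the axis do the valve body and two small stop pins stand higher than the bar (to 97 mm)
- valve_right (a point): point on the right lever's axis, 99 mm over the worktop, at mid height of the lever. Hub radius 13 mm; black sleeve 14 mm wide, 31 to 84 mm from the axis, 91 to 107 mm over the worktop, free below down to the bar (70 mm); only within 20 mm of the axis do the valve body and two small stop pins stand higher than the bar (to 97 mm)
- port_left (a point): centre of the top of the left station's filter support (steel disc, radius 26 mm), 90 mm over the worktop, 77 mm behind the axis of its valve
- port_middle (a point): centre of the top of the middle station's filter support (steel disc, radius 26 mm), 90 mm over the worktop, 77 mm behind the axis of its valve
- port_right (a point): centre of the top of the right station's filter support (steel disc, radius 26 mm), 90 mm over the worktop, 77 mm behind the axis of its valve
- funnel: steel filter funnel, an open cup 66 mm across at the rim, 64 mm tall, standing loose over the filter support of one station (which one varies); its top is 148 mm over the worktop. Origin at the centre of its underside, 6 mm below the top of the support. This station is the loaded one
- dust_lid_1: flat steel dust lid with a small knob, 63 mm across, 23 mm tall with the knob, loose on the filter support of one of the two idle stations; its top is 107 mm over the worktop. Origin at the centre of its underside
- dust_lid_2: flat steel dust lid with a small knob, 63 mm across, 23 mm tall with the knob, loose on the filter support of one of the two idle stations; its top is 107 mm over the worktop. Origin at the centre of its underside
- tweezers: steel tweezers lying flat in front of the manifold, 124 x 22 x 9 mm; loose, not part of the work
- small_bottle: white sample bottle with cap, 32 mm across, 60 mm tall, standing close in front of the manifold's left end; loose, not part of the work
- vial: brown glass vial with black cap, 22 mm across, 44 mm tall, standing close in front of the manifold near its right station; loose, not part of the work
- filter_box: round box of filter discs, clear lid, 56 mm across, 29 mm tall, on the worktop in front of the pump; loose, not part of the work
- beaker: empty clear beaker, 55 mm across, 68 mm tall, at the right edge of the worktop; loose, not part of the work
- bottle_a: white sample bottle, 38 mm across, 75 mm tall, left of the manifold; loose, not part of the work
- bottle_b: white sample bottle, 38 mm across, 75 mm tall, left of the manifold behind the other; loose, not part of the work

How it is judged:
By the outcome, as a careful person would: the job done as asked, in the order asked, and still so for the second after the job is handed in, with the robot touching nothing.
It also fails if it takes over 58 s, if anything falls off the work surface, if the arm or the gripper's body presses on something with over 40 N, if the wrist force passes 120 N, or if a joint passes its speed limit or range.

## Working session

There is one attempt and no reset: what is moved stays moved. The work goes in short steps, Python scripts to look and compute and a tool call to move; the robot and the scene stay as the last step left them, time stands still between calls to the robot, and variables do not carry over. Pictures are saved under pics/ and viewed, at most 10 in all, crops included, and the job is handed in when it is done.

Besides the shell and the picture viewer there is one more tool, called after "Emit:" in YAML: its name, and indented under it one key for each argument. arm_command: Moves the arm, as the interface text tells. Its arguments: {"type":"object","properties":{"plan":{"type":"array"},"squeeze":{"type":"number"}},"required":["plan"]}

```bash
mkdir -p pics; cat > h.py <<'E'
from station import ctrl,cams
import numpy as np,cv2
def snap(n,f):
    i=cams.camera_info(n);p,d=cams.camera(n);cv2.imwrite(f'pics/{f}.png',p)
    np.savez(f'pics/{f}.npz',p=p,d=d,W=i['world_to_cam'],K=[i['fx'],i['fy'],i['cx'],i['cy']]);return p
def atz(f,u,v,z):
    a=np.load(f'pics/{f}.npz');fx,fy,cx,cy=a['K'];C=np.linalg.inv(a['W'])
    r=C[:3,:3]@[(u-cx)/fx,(v-cy)/fy,1];o=C[:3,3];return o+r*(z-o[2])/r[2]
def atd(f,u,v):
    a=np.load(f'pics/{f}.npz');fx,fy,cx,cy=a['K'];C=np.linalg.inv(a['W']);d=a['d'][int(v),int(u)]
    return C[:3,:3]@(np.array([(u-cx)/fx,(v-cy)/fy,1])*d)+C[:3,3]
E
python3 - <<'E'
from h import *
o=ctrl.get_obs();print(o)
a=snap('scene','s1');b=snap('side','d1')
for n in('scene','side'):
    i=cams.camera_info(n);print(n,np.linalg.inv(i['world_to_cam']).round(3).tolist(),i['fx'])
E
```

```text
{'time_s': 0.0, 'qpos': array([-1.18260589e+00,  3.00472624e-01,  1.52160901e+00, -6.37854521e-06,
        1.32068964e+00, -6.66119189e-02]), 'joint_vel': array([-9.62551241e-04, -2.56364513e-04, -4.62220332e-04, -8.05200891e-06,
       -8.83930680e-04, -1.54268108e-03]), 'tau': array([ 2.17616471e-03, -5.31791389e+01, -3.52732801e+01,  7.08642486e-02,
        2.43728334e-02, -1.34745628e-04]), 'ee_pos': array([ 0.24149331, -0.49384367,  0.20487368]), 'eef_rot': array([-3.14041623e+00, -7.22876453e-05,  4.54803891e-01]), 'force': array([1.22775932, 0.37669838, 0.96993448]), 'moment': array([-0.02145449, -0.00471274,  0.01055416]), 'grip_force': 0.0, 'grip_width': 0.0942244974168579}
scene [[-0.833, -0.254, 0.492, -0.239], [-0.553, 0.361, -0.751, 1.174], [0.013, -0.897, -0.441, 0.794], [0.0, 0.0, 0.0, 1.0]] 467.97410158349584
side [[-0.981, -0.112, 0.159, 0.337], [-0.194, 0.615, -0.765, 0.959], [-0.012, -0.781, -0.625, 0.896], [0.0, 0.0, 0.0, 1.0]] 483.02034084730144
```

View pics/s1.png

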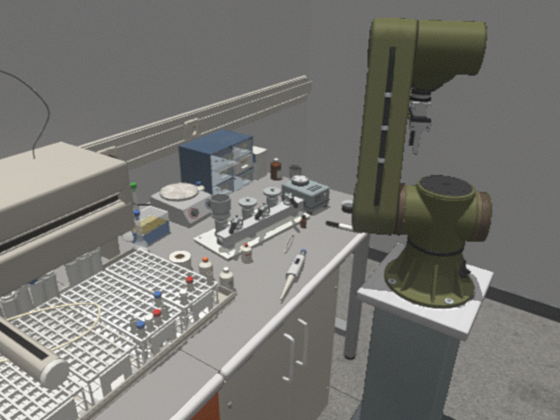

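View pics/d1.png

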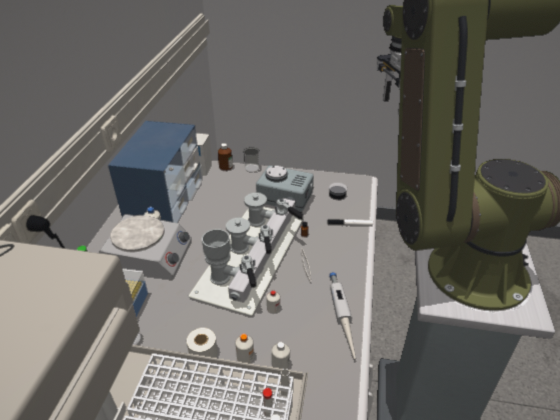

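The funnel (scene about (221,210), side (217,247)) is on the left (+y) station; the middle and right ones carry lids. I'll enlarge the levers next.

```bash
python3 - <<'E'
from h import *
p=cv2.imread('pics/d1.png')[180:310,190:320];a=cv2.resize(p,None,fx=4.5,fy=4.5,interpolation=cv2.INTER_CUBIC);cv2.imwrite('pics/d1c.png',a)
p=cv2.imread('pics/s1.png')[170:265,190:320];a=cv2.resize(p,None,fx=6,fy=6,interpolation=cv2.INTER_CUBIC);cv2.imwrite('pics/s1c.png',a)
E
```

```text
(no output)
```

View pics/d1c.png

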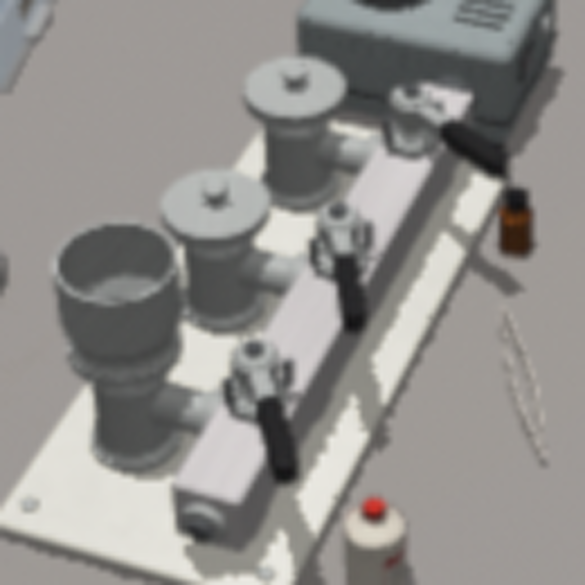

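View pics/s1c.png

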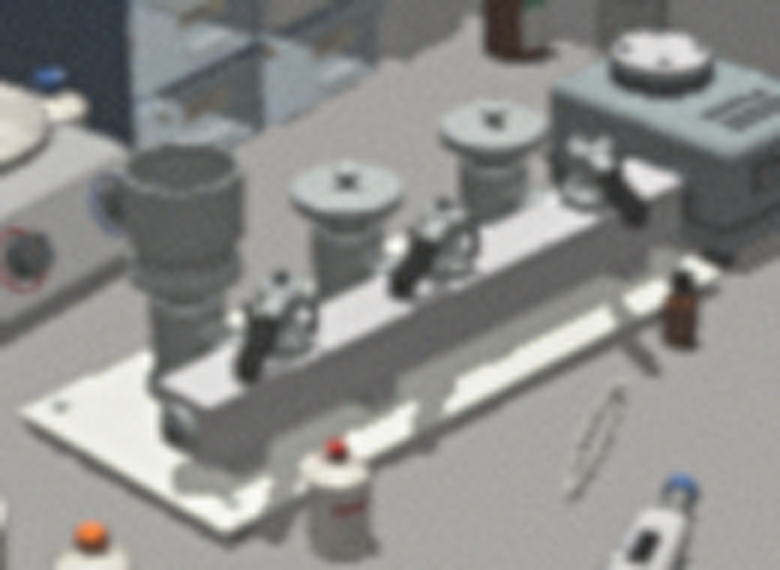

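Side crop shows: knobs at (296,75) and (216,190), rim at (118,262), hubs at (412,92), (339,212), (255,350), and lever tips at (500,168), (353,325), (287,475). The scene crop shows the same features. I'll triangulate them.

```bash
python3 - <<'E'
from h import *
D={'knobR':(296,75),'knobM':(216,190),'rim':(118,262),'hubR':(412,92),'hubM':(339,212),'hubL':(255,350),'tipR':(500,168),'tipM':(353,325),'tipL':(287,475)}
S={'knobR':(494,117),'knobM':(347,178),'rim':(184,168),'hubR':(593,147),'hubM':(445,208),'hubL':(281,275),'tipR':(640,215),'tipM':(400,290),'tipL':(245,372)}
def P(f):
    a=np.load(f'pics/{f}.npz');fx,fy,cx,cy=a['K'];return np.array([[fx,0,cx],[0,fy,cy],[0,0,1]])@a['W'][:3]
Z={'k':.107,'r':.148,'h':.11,'t':.099}
for k in D:
    d=np.array(D[k])/4.5+[190,180];s=np.array(S[k])/6+[190,170]
    X=cv2.triangulatePoints(P('d1'),P('s1'),d.reshape(2,1),s.reshape(2,1))[:,0];X=X[:3]/X[3]
    print(k,X.round(3),atz('d1',*d,Z[k[0]]).round(3),atz('s1',*s,Z[k[0]]).round(3),atd('d1',*d).round(3))
E
```

```text
knobR [ 0.6   -0.092  0.097] [ 0.596 -0.083  0.107] [ 0.587 -0.069  0.107] [ 0.597 -0.088  0.103]
knobM [0.621 0.026 0.098] [0.617 0.033 0.107] [0.608 0.046 0.107] [0.618 0.031 0.105]
rim [0.64  0.146 0.145] [0.638 0.148 0.148] [0.635 0.153 0.148] [0.649 0.119 0.121]
hubR [ 0.525 -0.083  0.101] [ 0.523 -0.075  0.11 ] [ 0.514 -0.062  0.11 ] [ 0.523 -0.076  0.109]
hubM [0.544 0.04  0.106] [0.543 0.043 0.11 ] [0.539 0.05  0.11 ] [0.337 0.959 0.896]
hubL [0.563 0.163 0.111] [0.563 0.161 0.11 ] [0.564 0.163 0.11 ] [0.563 0.163 0.112]
tipR [ 0.462 -0.029  0.096] [ 0.461 -0.026  0.099] [ 0.458 -0.022  0.099] [ 0.461 -0.023  0.101]
tipM [0.52  0.118 0.095] [0.519 0.122 0.099] [0.516 0.124 0.099] [0.52  0.118 0.096]
tipL [0.53  0.235 0.098] [0.53  0.235 0.099] [0.529 0.238 0.099] [0.53  0.235 0.099]
```

Careful with the scale: shifts go in shares of 800 mm and turns go in shares of 4 rad. That gives: 380 mm / 800 = 0.475, 342 mm / 800 = 0.4275, 0.62 rad / 4 = 0.155.

Emit:
arm_command:
  plan:
    - [[0.0475, -0.0363, 0, 0, 0, 0.015, 1], [0.095, -0.0738, 0, 0, 0, 0.03, 1], [0.1425, -0.11, 0, 0, 0, 0.045, 1], [0.19, -0.1475, 0, 0, 0, 0.0625, 1], [0.2375, -0.1838, 0, 0, 0, 0.0775, 1], [0.285, -0.22, 0, 0, 0, 0.0925, 1], [0.3325, -0.2575, 0, 0, 0, 0.11, 1], [0.38, -0.2938, 0, 0, 0, 0.125, 1], [0.4275, -0.3313, 0, 0, 0, 0.14, 1], [0.475, -0.3675, 0, 0, 0, 0.155, 1], [0.475, -0.3675, 0, 0, 0, 0.155, 1], [0.475, -0.3675, 0, 0, 0, 0.155, 1]]
  squeeze: 5

```text
time_s: 1.3
ee_pos: [0.4538, -0.0623, 0.2051]
eef_rot: [3.141, 0.001, -0.162]
force: [0.0, -0.5, 0.0]
grip_width: 0.002
grip_force: 0.0
```

```bash
cat > pl.py <<'E'
from h import *
yaw=-.165;X=np.array([np.cos(yaw),np.sin(yaw)]);Y=np.array([-X[1],X[0]])
H={'L':np.array([.563,.162]),'M':np.array([.543,.042]),'R':np.array([.523,-.077])}
def ctr(s,q,sg,clear=0,r=.060):   # sg -1: finger pushes shut, +1: pushes open
    off=.007+.008*np.sin(q)+.0125*np.cos(q)+clear
    m=r*np.array([-np.cos(q),np.sin(q)])+sg*off*np.array([np.sin(q),np.cos(q)])
    return H[s]+m[0]*X+m[1]*Y
def tool(pts,z):
    o=ctrl.get_obs();p=o['ee_pos'];ps=o['eef_rot'][2]
    tx=np.array([np.cos(ps),np.sin(ps)]);ty=np.array([np.sin(ps),-np.cos(ps)])
    print('ee',p.round(4),o['eef_rot'].round(3),'F',o['force'].round(1),o['grip_width'].round(4))
    for w in pts: d=w-p[:2];print((np.array([d@tx,d@ty,p[2]-z])*1000).round(1))
E
python3 - <<'E'
from pl import *
snap('wrist','w1')
tool([ctr('R',.52,-1,.012)]+[ctr('R',q,-1) for q in np.linspace(.52,1.6,9)],.083)
E
```

```text
Traceback (most recent call last):
  File "pl.py", line 11, in tool
    print('ee',p.round(4),o['eef_rot'].round(3),'F',o['force'].round(1),o['grip_width'].round(4))
                                                                        ^^^^^^^^^^^^^^^^^^^^^
AttributeError: 'float' object has no attribute 'round'
```

View pics/w1.png

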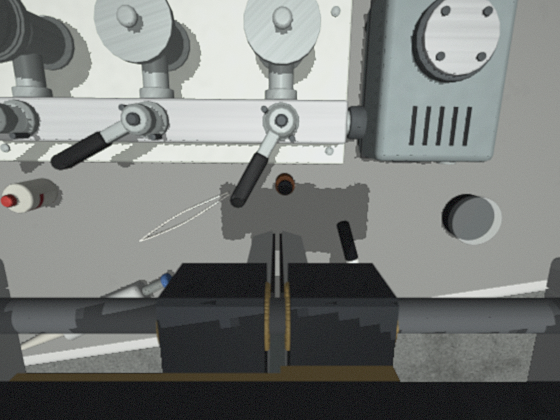

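Wrist view: right hub (281,120) and tip (238,203), so q≈0.48. Middle hub (137,119) and tip (58,163), so q≈1.06. The vial at (285,184) is below the fingertip height. I'll refine the hub positions.

```bash
sed -i "s/,o\['grip_width'\].round(4)//" pl.py; python3 - <<'E'
from pl import *
for k,u,v,z in[('hubR',281,120,.11),('hubM',137,119,.11),('tipR',236,205,.099),('tipM',54,164,.099),('knR',282,16,.107),('knM',127,16,.107)]: print(k,atz('w1',u,v,z).round(4),atd('w1',u,v).round(4))
tool([ctr('R',.5,-1,.012)]+[ctr('R',q,-1) for q in np.linspace(.5,1.6,9)],.083)
E
```

```text
hubR [ 0.5245 -0.0771  0.11  ] [ 0.5245 -0.0771  0.1138]
hubM [0.5441 0.0378 0.11  ] [0.5439 0.0366 0.1129]
tipR [ 0.4586 -0.0259  0.099 ] [ 0.4602 -0.0271  0.1063]
tipM [0.5201 0.1231 0.099 ] [0.5201 0.1179 0.1066]
knR [ 0.6004 -0.0901  0.107 ] [ 0.6007 -0.0902  0.1062]
knM [0.6196 0.0268 0.107 ] [0.6195 0.0268 0.1072]
ee [ 0.4535 -0.0633  0.2052] [ 3.141e+00  1.000e-03 -1.640e-01] F [-0.3 -0.1 -0.3]
[  1.9   3.1 122.2]
[  7.7  -7.5 122.2]
[  9.6 -16.  122.2]
[ 12.9 -24.4 122.2]
[ 17.5 -32.5 122.2]
[ 23.5 -39.8 122.2]
[ 30.7 -46.3 122.2]
[ 39.  -51.7 122.2]
[ 48.1 -55.7 122.2]
[ 58.  -58.2 122.2]
```

Scaled: 122 mm / 800 = 0.1525, 110 mm / 800 = 0.1375.

Emit:
arm_command:
  plan:
    - [[0, 0.0038, 0.0375, 0, 0, 0, 1], [0, 0.005, 0.075, 0, 0, 0, 1], [0, 0.005, 0.1125, 0, 0, 0, 1], [0, 0.005, 0.1375, 0, 0, 0, 1], [0, 0.005, 0.1525, 0, 0, 0, 1], [0, 0.005, 0.1525, 0, 0, 0, 1]]

```text
time_s: 1.95
ee_pos: [0.4523, -0.0678, 0.0825]
eef_rot: [-3.142, 0.002, -0.166]
force: [-0.4, -0.2, 0.7]
grip_width: 0.0002
grip_force: 0.0
```

Scaled: -62 mm / 800 = -0.0775, -60 mm / 800 = -0.075.

Emit:
arm_command:
  plan:
    - [[0.005, -0.0075, 0, 0, 0, 0, 1], [0.01, -0.015, 0, 0, 0, 0, 1], [0.0113, -0.025, 0, 0, 0, 0, 1], [0.0163, -0.035, 0, 0, 0, 0, 1], [0.0225, -0.045, 0, 0, 0, 0, 1], [0.03, -0.055, 0, 0, 0, 0, 1], [0.0388, -0.0625, 0, 0, 0, 0, 1], [0.0488, -0.07, 0, 0, 0, 0, 1], [0.0563, -0.0725, 0, 0, 0, 0, 1], [0.0625, -0.075, 0, 0, 0, 0, 1], [0.0675, -0.0775, 0, 0, 0, 0, 1], [0.0675, -0.0775, 0, 0, 0, 0, 1]]

```text
time_s: 3.15
ee_pos: [0.5171, -0.0146, 0.0834]
eef_rot: [-3.141, -0.0, -0.165]
force: [-0.9, 0.0, 0.2]
grip_width: 0.0009
grip_force: 0.0
```

```bash
python3 - <<'E'
from pl import *
snap('wrist','w2')
tool([ctr('R',1.571,-1)],.083)
E
```

```text
ee [ 0.5169 -0.0147  0.0834] [-3.141 -0.    -0.165] F [0.6 0.4 0.3]
[1.3 0.5 0.4]
```

View pics/w2.png

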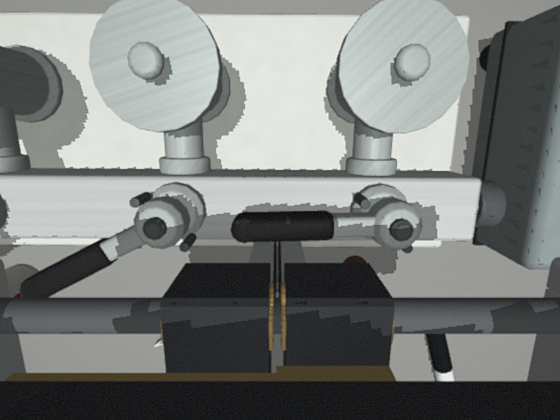

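The right lever (sleeve from (333,225) to (233,227)) is nearly crosswise, but there is no stop force yet, so I'll keep pushing in small steps.

Emit:
arm_command:
  plan:
    - [[0.0013, 0, 0, 0, 0, 0, 1], [0.0025, 0, 0, 0, 0, 0, 1], [0.0038, 0, 0, 0, 0, 0, 1], [0.0038, 0, 0, 0, 0, 0, 1]]

```text
time_s: 3.6
ee_pos: [0.5193, -0.015, 0.0835]
eef_rot: [-3.141, 0.001, -0.165]
force: [-4.4, 1.7, 1.6]
grip_width: 0.0005
grip_force: 2.2
```

Scaled: 2 mm / 800 = 0.0025, 1 mm / 800 = 0.0013.

Emit:
arm_command:
  plan:
    - [[0.0013, 0, 0, 0, 0, 0, 1], [0.0025, 0, 0, 0, 0, 0, 1], [0.0025, 0, 0, 0, 0, 0, 1]]

```text
time_s: 3.9
ee_pos: [0.5197, -0.0151, 0.0833]
eef_rot: [-3.142, 0.005, -0.165]
force: [-17.4, 4.6, 11.4]
grip_width: 0.001
grip_force: 8.9
```

The right lever is against its stop. Next is the middle lever.

```bash
python3 - <<'E'
from pl import *
H['M']=np.array([.544,.040])
tool([ctr('M',1.06,-1,.014)]+[ctr('M',q,-1) for q in np.linspace(1.06,1.571,5)],.083)
E
```

```text
ee [ 0.5197 -0.0151  0.0833] [-3.142  0.005 -0.165] F [-17.4   4.6  11.4]
[-44.2 -94.    0.3]
[ -32.  -100.8    0.3]
[ -25.2 -106.8    0.3]
[ -17.6 -111.8    0.3]
[  -9.1 -115.7    0.3]
[-1.000e-01 -1.183e+02  3.000e-01]
```

Scaled: -94 mm / 800 = -0.1175, -85 mm / 800 = -0.1063.

Emit:
arm_command:
  plan:
    - [[-0.0125, 0, 0, 0, 0, 0, 1], [-0.0313, 0, 0, 0, 0, 0, 1], [-0.0525, -0.01, 0, 0, 0, 0, 1], [-0.06, -0.0313, 0, 0, 0, 0, 1], [-0.06, -0.0563, 0, 0, 0, 0, 1], [-0.06, -0.0813, 0, 0, 0, 0, 1], [-0.06, -0.1063, 0, 0, 0, 0, 1], [-0.0575, -0.1175, 0, 0, 0, 0, 1], [-0.0575, -0.1175, 0, 0, 0, 0, 1]]

```text
time_s: 4.8
ee_pos: [0.4919, 0.0852, 0.0835]
eef_rot: [-3.142, -0.001, -0.164]
force: [-0.3, 0.4, 0.6]
grip_width: 0.0007
grip_force: 0.0
```

Scaled: 46 mm / 800 = 0.0575, 44 mm / 800 = 0.055.

Emit:
arm_command:
  plan:
    - [[0.0075, -0.005, 0, 0, 0, 0, 1], [0.015, -0.0088, 0, 0, 0, 0, 1], [0.0238, -0.0163, 0, 0, 0, 0, 1], [0.0338, -0.0225, 0, 0, 0, 0, 1], [0.0438, -0.0275, 0, 0, 0, 0, 1], [0.0513, -0.03, 0, 0, 0, 0, 1], [0.055, -0.03, 0, 0, 0, 0, 1], [0.0575, -0.03, 0, 0, 0, 0, 1], [0.0575, -0.03, 0, 0, 0, 0, 1]]

```text
time_s: 5.7
ee_pos: [0.5397, 0.1015, 0.0832]
eef_rot: [-3.141, 0.004, -0.165]
force: [-11.9, 5.4, 4.1]
grip_width: 0.0009
grip_force: 5.9
```

Emit:
arm_command:
  plan:
    - [[0.0013, 0, 0, 0, 0, 0, 1], [0.0013, 0, 0, 0, 0, 0, 1]]

```text
time_s: 5.9
ee_pos: [0.5399, 0.1015, 0.0831]
eef_rot: [-3.141, 0.005, -0.165]
force: [-17.0, 5.6, 7.9]
grip_width: 0.0005
grip_force: 9.0
```

```bash
python3 - <<'E'
from pl import *
H['L']=np.array([.564,.160])
tool([ctr('L',1.0,1,.016)]+[ctr('L',q,1) for q in np.linspace(1.0,0,9)],.083)
E
```

```text
ee [0.5399 0.1015 0.0831] [-3.141  0.005 -0.165] F [-17.    5.6   7.9]
[ 1.250e+01 -1.318e+02  1.000e-01]
[-1.000e+00 -1.232e+02  1.000e-01]
[-8.000e+00 -1.213e+02  1.000e-01]
[-1.500e+01 -1.183e+02  1.000e-01]
[-2.170e+01 -1.144e+02  1.000e-01]
[-2.800e+01 -1.095e+02  1.000e-01]
[-3.380e+01 -1.037e+02  1.000e-01]
[-38.7 -96.9   0.1]
[-42.8 -89.4   0.1]
[-45.8 -81.1   0.1]
```

Scaled: -133 mm / 800 = -0.1663, -110 mm / 800 = -0.1375.

Emit:
arm_command:
  plan:
    - [[-0.0125, 0, 0, 0, 0, 0, 1], [-0.0313, 0, -0.0125, 0, 0, 0, 1], [-0.0313, 0, -0.05, 0, 0, 0, 1], [-0.025, -0.0375, -0.0625, 0, 0, 0, 1], [-0.0125, -0.0875, -0.0625, 0, 0, 0, 1], [0.0063, -0.1375, -0.0625, 0, 0, 0, 1], [0.0125, -0.1663, -0.0625, 0, 0, 0, 1], [0.0125, -0.1663, -0.0625, 0, 0, 0, 1]]

```text
time_s: 6.7
ee_pos: [0.5741, 0.2326, 0.133]
eef_rot: [-3.141, -0.001, -0.163]
force: [0.2, -1.1, -0.0]
grip_width: 0.0006
grip_force: 0.0
```

```bash
python3 - <<'E'
from pl import *
H['L']=np.array([.564,.160])
snap('wrist','w3')
tool([ctr('L',1.0,1,.016)],.083)
E
```

```text
ee [0.5736 0.2311 0.133 ] [ 3.142 -0.    -0.164] F [-0.6  0.   0.2]
[ 0.5  1.5 50. ]
```

View pics/w3.png

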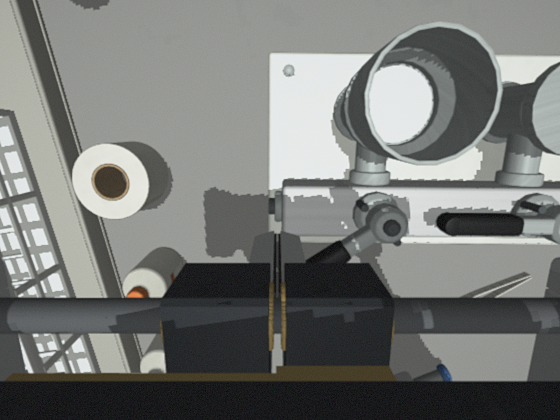

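```bash
python3 - <<'E'
from pl import *
h=atz('w3',391,229,.113);t=atz('w3',327,257,.107);d=(t-h)[:2];m=[d@X,d@Y]
q=np.arctan2(m[1],-m[0]);print(h,t,m,q)
H['L']=h[:2];tool([ctr('L',q,1,c) for c in(0,.012,.018)],.083)
E
```

```text
[0.56573148 0.16059908 0.113     ] [0.55089778 0.20261428 0.107     ] [np.float64(-0.021533329056617756), np.float64(0.039008096147211596)] 1.06640200674683
ee [0.5736 0.2311 0.133 ] [ 3.142 -0.    -0.164] F [-0.6  0.   0.2]
[-7.7  8.6 50. ]
[ 2.9  2.8 50. ]
[ 8.1 -0.1 50. ]
```

Scaled: 50 mm / 800 = 0.0625, 40 mm / 800 = 0.05.

Emit:
arm_command:
  plan:
    - [[0.0063, -0.0013, 0.0125, 0, 0, 0, 1], [0.0063, -0.0013, 0.0313, 0, 0, 0, 1], [0.0063, -0.0013, 0.05, 0, 0, 0, 1], [0.0063, -0.0013, 0.0625, 0, 0, 0, 1], [0.0063, -0.0013, 0.0625, 0, 0, 0, 1]]

```text
time_s: 7.25
ee_pos: [0.5779, 0.2298, 0.0813]
eef_rot: [3.14, 0.003, -0.166]
force: [0.5, -0.3, -0.3]
grip_width: 0.0005
grip_force: 0.0
```

Scaled: -62 mm / 800 = -0.0775, -60 mm / 800 = -0.075.

Emit:
arm_command:
  plan:
    - [[-0.0075, 0.005, 0, 0, 0, 0, 1], [-0.015, 0.01, 0, 0, 0, 0, 1], [-0.0225, 0.0138, 0, 0, 0, 0, 1], [-0.0313, 0.0163, 0, 0, 0, 0, 1], [-0.04, 0.02, 0, 0, 0, 0, 1], [-0.0488, 0.025, 0, 0, 0, 0, 1], [-0.0563, 0.0313, 0, 0, 0, 0, 1], [-0.0638, 0.0388, 0, 0, 0, 0, 1], [-0.07, 0.0475, 0, 0, 0, 0, 1], [-0.075, 0.055, 0, 0, 0, 0, 1], [-0.0775, 0.0625, 0, 0, 0, 0, 1], [-0.0775, 0.0625, 0, 0, 0, 0, 1]]

```text
time_s: 8.45
ee_pos: [0.509, 0.1906, 0.0834]
eef_rot: [3.141, 0.001, -0.166]
force: [0.0, -0.3, -1.0]
grip_width: 0.0008
grip_force: 0.0
```

Scaled: 3 mm / 800 = 0.0038, 2 mm / 800 = 0.0025.

Emit:
arm_command:
  plan:
    - [[0, 0.0013, 0, 0, 0, 0, 1], [0, 0.0025, 0, 0, 0, 0, 1], [0, 0.0038, 0, 0, 0, 0, 1], [0, 0.0038, 0, 0, 0, 0, 1]]

```text
time_s: 8.85
ee_pos: [0.5088, 0.1888, 0.0834]
eef_rot: [-3.141, 0.0, -0.165]
force: [-0.5, 4.6, 0.8]
grip_width: 0.0007
grip_force: 2.2
```

Scaled: 2 mm / 800 = 0.0025, 1 mm / 800 = 0.0013.

Emit:
arm_command:
  plan:
    - [[0, 0.0013, 0, 0, 0, 0, 1], [0, 0.0025, 0, 0, 0, 0, 1], [0, 0.0025, 0, 0, 0, 0, 1]]

```text
time_s: 9.15
ee_pos: [0.5087, 0.1884, 0.0835]
eef_rot: [-3.138, -0.0, -0.165]
force: [1.0, 17.1, -3.8]
grip_width: 0.0001
grip_force: 8.7
```

Force rose to 17 N with no further motion, so this lever is at its stop. I'll back off sideways, lift and look.

Scaled: -150 mm / 800 = -0.1875, -140 mm / 800 = -0.175.

Emit:
arm_command:
  plan:
    - [[0, -0.0063, 0, 0, 0, 0, 1], [0, -0.0188, 0, 0, 0, 0, 1], [0, -0.0275, -0.0125, 0, 0, 0, 1], [0, -0.0275, -0.05, 0, 0, 0, 1], [-0.0375, 0, -0.0875, 0, 0, 0, 1], [-0.075, 0.05, -0.1375, 0, 0, 0, 1], [-0.0875, 0.1, -0.175, 0, 0, 0, 1], [-0.0875, 0.1375, -0.1875, 0, 0, 0, 1], [-0.0875, 0.15, -0.1875, 0, 0, 0, 1], [-0.0875, 0.15, -0.1875, 0, 0, 0, 1]]

```text
time_s: 10.15
ee_pos: [0.42, 0.0788, 0.2342]
eef_rot: [-3.141, -0.002, -0.167]
force: [0.7, -0.5, -0.6]
grip_width: 0.0008
grip_force: 0.0
```

```bash
python3 - <<'E'
from pl import *
print(ctrl.get_obs()['ee_pos'],ctrl.get_obs()['force'])
snap('wrist','w4')
E
```

```text
[0.41997371 0.07879902 0.23424259] [ 0.67935323 -0.48447835 -0.57833129]
```

View pics/w4.png

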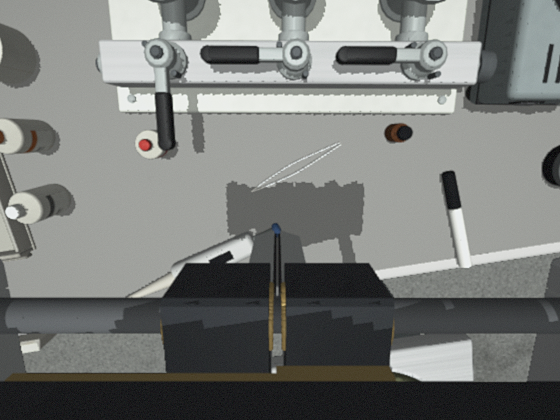

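Wrist view: middle lever (hub (295,52), sleeve end (203,54)) and right lever (hub (434,52), sleeve end (338,55)) lie along the bar. The left one (hub (162,55), tip (167,148)) points to the front. The vial, bottle and tweezers still stand in place. A quick angle check from depth before I hand in.

```bash
python3 - <<'E'
from pl import *
h={'L':(162,55),'M':(295,52),'R':(434,52)}
s={'L':[(164,100),(167,145)],'M':[(255,54),(206,54)],'R':[(388,55),(341,55)]}
P=lambda uv,z:atz('w4',*uv,z)[:2]
b=(P(h['L'],.113)-P(h['R'],.113));print('bar yaw',np.arctan2(-b[0],b[1]))
for k in h:
    d=P(s[k][1],.107)-P(s[k][0],.107);print(k,np.arctan2(d@Y,-(d@X)).round(3),P(h[k],.113).round(4))
snap('side','d2');a=cv2.imread('pics/d1.png');c=cv2.imread('pics/d2.png')
f=cv2.resize(c[160:330,170:340],None,fx=3.5,fy=3.5,interpolation=cv2.INTER_CUBIC);cv2.imwrite('pics/d2c.png',f)
E
```

```text
bar yaw -0.15689992380067083
L 0.011 [0.5611 0.1543]
M 1.573 [0.5446 0.0424]
R 1.573 [ 0.525  -0.0739]
```

View pics/d2c.png

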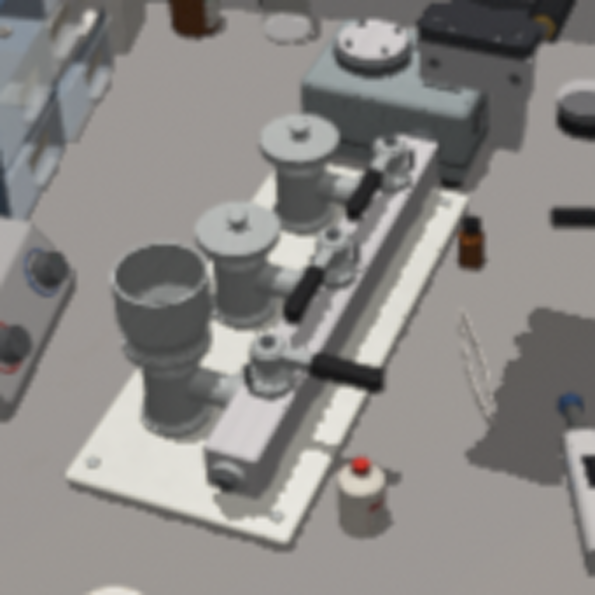

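The side view confirms that both lidded stations are crosswise, the funnel station points to the front, and nothing else has moved. I'm handing in.

```bash
python3 -c "
from station import ctrl
print(ctrl.hand_in())"
```

```text
the job is handed in; nothing more can be done
None
```

The job is handed in: the right and middle (idle) levers were pushed shut against their stops first, then the left (funnel) lever was pushed open against its stop, and the last pictures show the funnel, lids and loose items around the manifold still standing in place.

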